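# Close the balance's draft shield and tare it

## Task

The draft shield of the laboratory balance has been left open. With your fingertips, push the blue-framed top panel by its tab until it is fully closed, and then press the green tare key all the way down and let it come up again. Push gently, do not pinch the panel's tab, leave the red key alone, and leave the crucible in the balance and the glassware and bottles around it where they stand.

Things in the scene. Friction and masses are not known exactly. Their poses are not given: they have to be found in the camera images.
- balance: White balance fixed to the table, 300 mm deep (x) by 200 wide (y). Origin: centre of its footprint at table height; +x points from its front (keys, roughly towards the robot) to its back. Front deck 50 mm high, x -150 to -40. Behind it the clear draft shield, x -40 to 125, y +-85, open on top at 150 height, pan inside; then a white block to x 150, 148 high.
- shield_panel (a joint): Opening of the top panel in m: 0 closed, 0.12 fully open (end stops at both). Slides level; pushed towards the balance's front (its -x) it closes. Stays where left; about 1.5 N friction. Clear panel with blue frame, 165 mm long, 170 wide, 6 thick, lying on the shield at 150 to 156 mm height; open, it overhangs the back.
- shield_tab (a point): Centre of the top of the panel's blue tab, 178 mm above the table: an upright plate 22 mm high over the panel's upper face, 60 wide (balance y), 10 thick (balance x, 5 either side of this point), 10 behind the panel's front edge. Behind it (+x) the panel is flat and free for 150 mm. Moves with the panel; when closed it is at balance x -30, y 0 mm.
- tare_key (a joint): Travel of the green tare key in m: 0 is up, 0.006 is all the way down. Springs back up; starts to move at 1.5 N, and all the way down takes 5 N.
- tare_key_top (a point): Centre of the top of the green round key (28 mm across), 72 mm above the table when up, at balance x -112, y -60 mm. Stands 10 mm proud of a grey collar 44 mm across on the front deck; pressed straight down. The shield's front wall is 72 mm behind its centre.
- power_key (a joint): Travel of the red power key in m: 0 is up, 0.006 is all the way down. Not to be pressed.
- power_key_top (a point): Centre of the top of the red round key, same size and height as the green one, at balance x -112 mm, y 60 mm.
- crucible: White ceramic cup 50 mm across and 40 mm high, loose on the balance's pan inside the shield, below the top panel (its rim is at 102 mm height). Origin: centre of its underside.
- wash_bottle: Loose white plastic bottle with a red cap, 60 mm across, 150 mm high, standing beside the balance. Origin: centre of its underside.
- flask: Loose conical glass flask, 80 mm across at the foot, 120 mm high, standing beside the balance. Origin: centre of its underside.
- sample_jar: Loose white jar with a blue lid, 64 mm across, 90 mm high, standing beside the balance. Origin: centre of its underside.

How it is judged:
On the way, in this order (a step that is already met when the one before it is completed fails the run):
1. the top panel is fully closed (within 5 mm of its stop) (value of joint shield_panel below 0.005 m), for 0.1 s.
2. then the green tare key is pressed down by more than 4 mm, with the panel still closed (value of joint tare_key above 0.004 m and value of joint shield_panel below 0.005 m), for 0.05 s.
At the end, for the whole second after the job is handed in: The top panel is within 5 mm of its closed stop, both keys are up again, and the crucible, wash bottle, flask and sample jar stand upright and at rest within 15 mm of where they began (value of joint shield_panel below 0.005 m and value of joint each of tare_key, power_key below 0.001 m and distance of each of crucible, wash_bottle, flask, sample_jar from where it was at the start of the episode below 0.015 m and angle between each of crucible, wash_bottle, flask, sample_jar's own z axis and vertical below 0.15 rad and linear speed of each of crucible, wash_bottle, flask, sample_jar below 0.02 m/s); the robot touches nothing.
It fails at once if the green tare key is pressed (more than 2 mm) while the panel is more than 8 mm open (value of joint tare_key above 0.002 m and value of joint shield_panel above 0.008 m).
It fails at once if the red power key is pressed (more than 2 mm) (value of joint power_key above 0.002 m).
It fails at once if the panel or the balance is pinched or shoved hard (contact forces of the fingers over 35 N) (contact force between the fingers and balance above 35 N).
It fails at once if the crucible, wash bottle, flask or sample jar is lifted, carried, tipped or knocked away (moved more than 15 mm or tilted more than 0.25 rad) (distance of any of crucible, wash_bottle, flask, sample_jar from where it was at the start of the episode above 0.015 m or angle between any of crucible, wash_bottle, flask, sample_jar's own z axis and vertical above 0.25 rad).
It also fails if it takes over 42 s, if anything falls off the work surface, if the arm or the gripper's body presses on something with over 40 N, if the wrist force passes 120 N, or if a joint passes its speed limit or range.

## Robot

A 6-joint arm with a two-finger parallel gripper is mounted at the origin on the work surface. World frame = base frame: x ahead of the robot, y to its left, z up, the work surface at z = 0. Lengths are in m, angles in rad, forces in N, time in s.
With the tool pointing down it reaches from about 0.35 to 0.85 m from the base axis. Payload 8.1 kg.
Tool frame: the origin (TCP) lies between the finger pads; the fingertips stand 11 mm ahead of it and the grasp point (between the pads) lies 8 mm behind it (robot.tips_ahead is the distance from the TCP to the fingertips, in m); z points along the fingers, y is the line along which they close (so a half turn about z gives the same grasp; the last joint's range is limited). The gripper opens to 93 mm and grips with 3 to 60 N. Pads are 15 mm wide; open, the fingers measure 128 mm over their backs; the gripper's body (75 mm by 188 mm) begins 65 mm behind the grasp point.
Start: joints at [-1.299, 0.13, 1.488, -0, 1.523, -0.085], TCP at [0.21, -0.562, 0.23] pointing down, gripper open.
Joint ranges: [-2.96, 2.96], [-0.89, 2.26], [0.02, 2.5], [-1.34, 4.48], [0, 2.73], [-2.66, 2.66]. Speed limits (rad/s): [2.39, 2.39, 2.79, 3.14, 3.14, 3.14].

## Interface

Orientations are given as a rotation vector (axis times angle).
In Python, from plant import robot gives the robot as it stands. The module is installed in compiled form; this text tells all that it offers.
- The arm moves only by the tool move_arm, never from a script. Its argument "deltas" is one flat list of numbers, 7 for each row, row after row: the shift along the tool's x, y, z in m, then the turn, a rotation vector about the tool's x, y, z in rad, then the opening, from 0 (shut) to 1 (fully open). A call has 1 to 12 rows; each row is the pose to reach, as a shift and turn from the pose commanded when the call began, along the tool's axes at that moment; what a row does not reach only later rows make up. A row lasts 1/8 s, in which the tool goes at most 62.5 mm and 10.7 degrees, less where a joint would pass 70% of its speed; a pose out of reach is approached as far as the arm can. A call with a gripper value outside its range is refused whole. The fingers move at their own pace and stop on an object; "squeeze" is the grip in N (left out, the last holds). Time passes only in rows, so rows that repeat a pose let the fingers close. It gives the time, the measured TCP pose, the force, the opening and the grip force at its end, in the units of the state.
- robot.read_state(): the state, without advancing time (a new reading comes with each control period).
- robot.read_camera(name): name is "scene" or "top" or "wrist"; returns (picture, depth): 400x640x3 uint8, red, green, blue; 400x640 float32, m along the optical axis (not along the pixel's ray), 0 where there is no reading.
- robot.camera_model(name): a dict with "K" (3x3 intrinsics, pixels), "R" (3x3) and "t" (3): a world point X has camera coordinates R X + t; the wrist camera has in their place "tool_from_camera" (4x4, takes a point from camera to tool coordinates, whose origin is the TCP and whose axes are the flange's). Camera axes: x right, y down, z forward; pixel columns grow to the right and rows downward; lengths in m; the calibration is good to about 2 mm. A picture is of the moment at which its call begins: read the wrist's pose just before it. camera_model takes no time and is no camera call.
- robot.close_job(): hands the job in; it is judged then, once.
Trained networks look in the newest picture that a camera, given by its name, has taken for a name from the list of things; names that differ only in an ending like _2 or _b are one class to them, and where a whole thing is asked for, a point or a joint stands for the part that bears it (a point fixed in the world has none). Each returns a list of dicts, best first, with "confidence" (0 to 1); they miss things now and then, are a little off and sometimes report something else, mostly with a low value. They report only what shows in the picture. A call takes as long as a camera call.
- robot.recognise(camera, label): "uv" ([column, row] in pixels, amid what is visible of it).
The state is a dict: "t": time; "q": joint angles; "dq": joint speeds; "joint_torque": joint torques, N m; "tool_pos": TCP position; "orientation": TCP orientation; "force": force on the tool from outside, world axes, zero at the start; "wrist_torque": the same for the moment, N m; "opening": finger opening in m; "gripper_force": force on a finger pad.
Only numpy, scipy, OpenCV 4.12 (cv2) and the standard library are available. Lean on these libraries where they do the work, as an engineer would, in place of code of your own. Each camera call takes 0.05 s, during which the arm holds its last target. There are 200 camera calls.

## Working session

There is one attempt and no reset: what is moved stays moved. The work goes in short steps, Python scripts to look and compute and a tool call to move; the robot and the scene stay as the last step left them, time stands still between calls to the robot, and variables do not carry over. Pictures are saved under pics/ and viewed, at most 10 in all, crops included, and the job is handed in when it is done.

Besides the shell and the picture viewer there is one more tool, called after "Emit:" as a command line: name --argument value ..., lists and objects as JSON in quotes. move_arm: Moves the arm, as the interface text tells. Its arguments: {"type":"object","properties":{"deltas":{"type":"array","items":{"type":"number"}},"squeeze":{"type":"number"}},"required":["deltas"]}

```bash
mkdir -p pics; cat > h.py <<'E'
import numpy as np,cv2
from plant import robot
from scipy.spatial.transform import Rotation as Ro
def world(cam,uv,depth,r=2):
    u,v=int(round(uv[0])),int(round(uv[1]))
    p=depth[max(v-r,0):v+r+1,max(u-r,0):u+r+1];p=p[p>0]
    if not len(p):return None
    d=np.median(p);m=robot.camera_model(cam)
    c=np.linalg.inv(m["K"])@np.array([uv[0],uv[1],1])*d
    return m["R"].T@(c-m["t"])
E
python3 - <<'E'
from h import *
s=robot.read_state();print(s['tool_pos'],s['orientation'],s['force'],s['opening'])
ims=[]
for c in("scene","top"):
    im,d=robot.read_camera(c);cv2.imwrite(f"pics/{c}0.png",im[:,:,::-1])
    for n in("shield_tab","tare_key_top","power_key_top","crucible","wash_bottle","flask","sample_jar","balance"):
        for r in robot.recognise(c,n)[:2]:
            w=world(c,r["uv"],d);print(c,n,np.round(r["uv"]),round(r["confidence"],2),None if w is None else w.round(3))
print(Ro.from_rotvec(s['orientation']).as_matrix().round(3))
E
```

```text
[ 0.20942397 -0.56166206  0.22859321] [-3.08990209e+00 -5.57191447e-01  3.21263391e-04] [0.37421618 0.22927998 0.45789722] 0.0929705646010789
scene shield_tab [392. 238.] 0.89 [0.715 0.12  0.155]
scene power_key_top [353. 144.] 0.64 [0.454 0.115 0.072]
scene wash_bottle [410. 139.] 0.86 [0.483 0.228 0.099]
scene flask [263. 230.] 0.64 [ 0.613 -0.097  0.062]
scene sample_jar [459. 209.] 0.77 [0.652 0.276 0.089]
scene balance [369. 217.] 0.91 [0.67  0.092 0.155]
top shield_tab [284. 138.] 0.67 [0.704 0.123 0.155]
top tare_key_top [339. 248.] 0.63 [0.485 0.004 0.072]
top tare_key_top [289. 261.] 0.54 [0.456 0.113 0.073]
top crucible [294. 187.] 0.61 [0.619 0.107 0.067]
top crucible [284. 139.] 0.58 [0.704 0.123 0.156]
top wash_bottle [235. 257.] 0.81 [0.463 0.223 0.109]
top flask [381. 205.] 0.72 [ 0.58  -0.086  0.081]
top sample_jar [211. 179.] 0.79 [0.631 0.286 0.091]
top balance [301. 191.] 0.65 [0.611 0.09  0.066]
[[ 0.937  0.349 -0.001]
 [ 0.349 -0.937  0.002]
 [ 0.    -0.002 -1.   ]]
```

View pics/scene0.png

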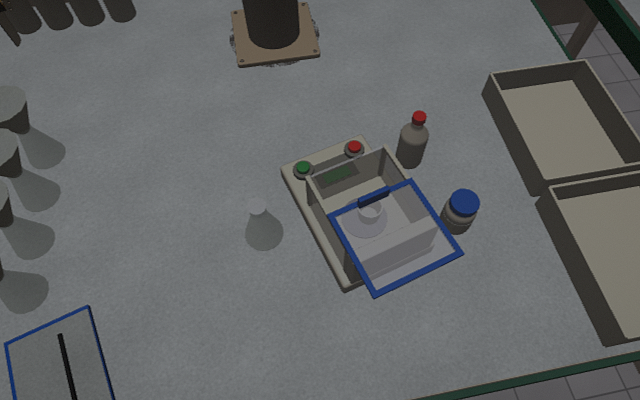

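View pics/top0.png

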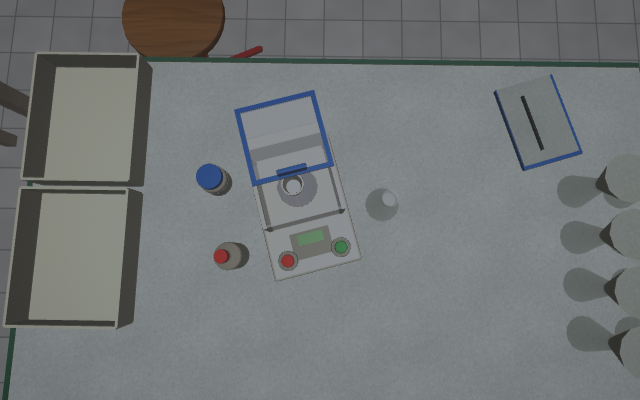

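The pictures agree: in the top view the tab is at (292,169), the green key at (340,247) and the red key at (288,261). The panel is wide open, the flask stands right of the balance, and the bottle and jar stand left of it. I'll refine these positions by colour and depth.

```bash
python3 - <<'E'
from h import *
for c in("top","scene"):
    im,d=robot.read_camera(c);m=robot.camera_model(c)
    v,u=np.mgrid[:400,:640];P=np.stack([u*d,v*d,d],-1)@np.linalg.inv(m["K"]).T
    W=(P-m["t"])@m["R"]
    i=im.astype(int);r,g,b=i[...,0],i[...,1],i[...,2];ok=(d>0)&(W[...,0]>.35)&(W[...,0]<.95)&(abs(W[...,1])<.25)
    z=W[...,2]
    blue=ok&(b>r+40)&(b>g+30)
    for n,k in(("green",ok&(g>r+30)&(g>b+20)&(z>.066)&(z<.08)),("red",ok&(r>g+50)&(z>.066)&(z<.08)),("tab",blue&(z>.165)&(z<.19)),("frame",blue&(z>.145)&(z<.163))):
        p=W[k]
        if not len(p):print(c,n,"none");continue
        rect=cv2.minAreaRect(p[:,:2].astype(np.float32))
        print(c,n,len(p),p.mean(0).round(4),"rect",np.round(rect[0],4),np.round(rect[1],3),round(rect[2],1),"z",p[:,2].min().round(3),p[:,2].max().round(3))
E
```

```text
top green 115 [0.4881 0.0017 0.0727] rect [0.4884 0.0016] [0.024 0.024] 0.8 z 0.069 0.077
top red 118 [0.4564 0.1167 0.0727] rect [0.4566 0.1164] [0.024 0.024] 0.9 z 0.07 0.076
top tab 134 [0.6373 0.1047 0.1786] rect [0.6372 0.1047] [0.009 0.058] 16.0 z 0.176 0.181
top frame 1321 [0.7087 0.1251 0.1568] rect [0.7078 0.1241] [0.165 0.169] 15.3 z 0.153 0.161
scene green 99 [0.4886 0.0017 0.0718] rect [0.4871 0.0018] [0.023 0.027] 81.7 z 0.068 0.076
scene red 99 [0.4567 0.1174 0.0714] rect [0.4564 0.117 ] [0.025 0.023] 23.0 z 0.068 0.075
scene tab 157 [0.6378 0.1056 0.1776] rect [0.6375 0.1055] [0.01  0.058] 15.3 z 0.171 0.18
scene frame 1852 [0.7238 0.1243 0.1556] rect [0.7067 0.1249] [0.166 0.17 ] 15.5 z 0.15 0.16
```

Emit:
move_arm --deltas '[0.05, -0.035, -0.02, 0, 0, 0.03, 0, 0.1, -0.07, -0.03, 0, 0, 0.06, 0, 0.15, -0.105, -0.03, 0, 0, 0.087, 0, 0.2, -0.14, -0.03, 0, 0, 0.087, 0, 0.25, -0.175, -0.03, 0, 0, 0.087, 0, 0.3, -0.21, -0.03, 0, 0, 0.087, 0, 0.35, -0.245, -0.03, 0, 0, 0.087, 0, 0.4, -0.28, -0.03, 0, 0, 0.087, 0, 0.45, -0.315, -0.03, 0, 0, 0.087, 0, 0.5, -0.35, -0.03, 0, 0, 0.087, 0, 0.55, -0.385, -0.03, 0, 0, 0.087, 0, 0.57, -0.4, -0.03, 0, 0, 0.087, 0]' --squeeze 5

```text
t: 2.5
tool_pos: [0.605, 0.0148, 0.2593]
orientation: [-3.112, -0.427, 0.0]
force: [-0.2, -1.0, -0.2]
opening: 0.0003
gripper_force: 0.0
```

```bash
cat > st.py <<'E'
from h import *
import sys
s=robot.read_state();R=Ro.from_rotvec(s['orientation']).as_matrix()
print(round(s['t'],2),s['tool_pos'].round(4) if hasattr(s['tool_pos'],'round') else s['tool_pos'],np.round(s['force'],1),s['opening'])
print(R.round(4).tolist(),np.round(s['q'],2))
yaw=np.radians(15.4);B=np.array([[np.cos(yaw),-np.sin(yaw),0],[np.sin(yaw),np.cos(yaw),0],[0,0,1]])
key=np.array([.4884,.0017,.072]);tab=np.array([.6375,.1052,.178])
for n,t in(("tab+35,z.174",tab+B@[.035,0,-.004]),("tab+35 high",tab+B@[.035,0,.06]),("key above z.11",key+[0,0,.038]),("key z.16",key+[0,0,.088])):
    print(n,(R.T@(t-s['tool_pos'])).round(4))
Rt=R.copy();Rt=B@np.diag([1,-1,-1]);print("turn",Ro.from_matrix(R.T@Rt).as_rotvec().round(4),"cam",robot.camera_model("wrist")["tool_from_camera"].round(3)[:3,3])
E
python3 st.py
```

```text
2.5 [0.605  0.0148 0.2593] [-0.2 -1.  -0.2] 0.0002899108790201301
[[0.9631, 0.2693, -0.0001], [0.2693, -0.9631, 0.0006], [0.0, -0.0006, -1.0]] [-0.06  0.13  1.43  0.    1.58  1.24]
tab+35,z.174 [ 0.0906 -0.0781  0.0853]
tab+35 high [ 0.0906 -0.0781  0.0213]
key above z.11 [-0.1159 -0.0187  0.1493]
key z.16 [-0.1159 -0.0187  0.0993]
turn [-0.0006 -0.      0.0039] cam [ 0.083 -0.    -0.156]
```

Emit:
move_arm --deltas '[0.045, -0.04, 0, 0, 0, 0, 0, 0.09, -0.078, 0, 0, 0, 0.004, 0, 0.09, -0.078, 0.02, 0, 0, 0.004, 0, 0.09, -0.078, 0.04, 0, 0, 0.004, 0, 0.09, -0.078, 0.06, 0, 0, 0.004, 0, 0.09, -0.078, 0.075, 0, 0, 0.004, 0, 0.09, -0.078, 0.085, 0, 0, 0.004, 0, 0.09, -0.078, 0.085, 0, 0, 0.004, 0]'

```text
t: 3.5
tool_pos: [0.6694, 0.1104, 0.1738]
orientation: [-3.114, -0.415, 0.002]
force: [0.3, 0.6, -0.1]
opening: 0.0004
gripper_force: 0.0
```

```bash
python3 st.py; python3 - <<'E'
from h import *
im,_=robot.read_camera("wrist");im2,_=robot.read_camera("scene")
o=np.hstack([im,cv2.resize(im2[100:320,200:500],None,fx=400/220,fy=400/220)])[:,:,::-1]
cv2.imwrite("pics/a.png",cv2.resize(o,(800,int(400*800/o.shape[1]))))
E
```

```text
3.5 [0.6694 0.1104 0.1738] [ 0.3  0.6 -0.1] 0.0003817762871312955
[[0.965, 0.2622, -0.0012], [0.2622, -0.965, -0.0001], [-0.0012, -0.0002, -1.0]] [0.09 0.37 1.31 0.   1.46 1.39]
tab+35,z.174 [ 0.0028 -0.0034 -0.0002]
tab+35 high [ 0.0027 -0.0035 -0.0642]
key above z.11 [-0.2031  0.0575  0.0641]
key z.16 [-0.2032  0.0575  0.0141]
turn [-0.0002  0.0012 -0.0035] cam [ 0.083 -0.    -0.156]
```

View pics/a.png

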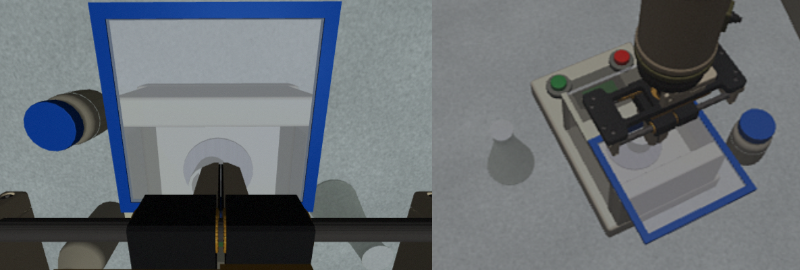

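The left half (wrist view) shows the closed fingers at about (218,190), over the clear panel and clear of its blue frame. The right half (scene) shows them just behind the tab with nothing touched. Now I'll push.

Emit:
move_arm --deltas '[-0.01, 0, 0, 0, 0, 0, 0, -0.017, 0, 0, 0, 0, 0, 0, -0.022, 0, 0, 0, 0, 0, 0, -0.03, 0, 0, 0, 0, 0, 0, -0.038, 0, 0, 0, 0, 0, 0, -0.046, 0, 0, 0, 0, 0, 0, -0.054, 0, 0, 0, 0, 0, 0, -0.062, 0, 0, 0, 0, 0, 0, -0.07, 0, 0, 0, 0, 0, 0, -0.078, 0, 0, 0, 0, 0, 0, -0.086, 0, 0, 0, 0, 0, 0, -0.092, 0, 0, 0, 0, 0, 0]'

```text
t: 5.1
tool_pos: [0.5806, 0.0865, 0.1746]
orientation: [3.114, 0.416, -0.0]
force: [2.2, -0.0, 0.9]
opening: 0.0005
gripper_force: 0.9
```

```bash
cat > tab.py <<'E'
from h import *
yaw=np.radians(15.4);e=np.array([np.cos(yaw),np.sin(yaw)])
for c in("top","scene"):
    im,d=robot.read_camera(c);m=robot.camera_model(c)
    v,u=np.mgrid[:400,:640];W=(np.stack([u*d,v*d,d],-1)@np.linalg.inv(m["K"]).T-m["t"])@m["R"]
    i=im.astype(int);r,g,b=i[...,0],i[...,1],i[...,2];z=W[...,2]
    k=(d>0)&(W[...,0]>.35)&(W[...,0]<.95)&(abs(W[...,1])<.25)&(b>r+40)&(b>g+30)
    s=robot.read_state()
    for n,a,q in(("tab",.168,.19),("frame",.145,.163)):
        p=W[k&(z>a)&(z<q)]
        if len(p)<5:print(c,n,len(p));continue
        x=(p[:,:2]-[.4724,.0593])@e-.112
        print(c,n,len(p),"bal x mean, 3%,97%",x.mean().round(4),np.percentile(x,[3,97]).round(4))
    print("tcp bal x",((np.array(s['tool_pos'])[:2]-[.4724,.0593])@e-.112).round(4))
E
python3 st.py;python3 tab.py
```

```text
5.1 [0.5806 0.0865 0.1746] [ 2.2 -0.   0.9] 0.000467321080484798
[[0.9649, 0.2626, -0.0001], [0.2626, -0.9649, -0.0001], [-0.0002, 0.0001, -1.0]] [ 0.06  0.13  1.59 -0.    1.42  1.37]
tab+35,z.174 [ 0.0948 -0.0032  0.0006]
tab+35 high [ 0.0948 -0.0032 -0.0634]
key above z.11 [-0.1112  0.0576  0.0646]
key z.16 [-0.1112  0.0576  0.0146]
turn [ 0.0001  0.0002 -0.003 ] cam [ 0.083 -0.    -0.156]
top tab 0
top frame 110 bal x mean, 3%,97% -0.0191 [-0.0245  0.0186]
tcp bal x -0.001
scene tab 39 bal x mean, 3%,97% -0.0154 [-0.0195 -0.0113]
scene frame 1620 bal x mean, 3%,97% 0.0755 [-0.0222  0.1385]
tcp bal x -0.0008
```

Sliding at about 2 N with roughly 15 mm to go.

Emit:
move_arm --deltas '[-0.004, 0, 0, 0, 0, 0, 0, -0.007, 0, 0, 0, 0, 0, 0, -0.01, 0, 0, 0, 0, 0, 0, -0.012, 0, 0, 0, 0, 0, 0, -0.0135, 0, 0, 0, 0, 0, 0, -0.0145, 0, 0, 0, 0, 0, 0, -0.0145, 0, 0, 0, 0, 0, 0]'

```text
t: 6.08
tool_pos: [0.567, 0.0828, 0.1747]
orientation: [3.114, 0.416, -0.0]
force: [-0.0, 0.8, 0.1]
opening: 0.0004
gripper_force: 0.2
```

```bash
python3 tab.py
```

```text
top tab 0
top frame 71 bal x mean, 3%,97% -0.0341 [-0.0387 -0.0016]
tcp bal x -0.0145
scene tab 40 bal x mean, 3%,97% -0.0287 [-0.0333 -0.0244]
scene frame 1607 bal x mean, 3%,97% 0.0598 [-0.0368  0.125 ]
tcp bal x -0.0145
```

Emit:
move_arm --deltas '[-0.001, 0, 0, 0, 0, 0, 0, -0.002, 0, 0, 0, 0, 0, 0, -0.002, 0, 0, 0, 0, 0, 0]'

```text
t: 6.55
tool_pos: [0.5659, 0.0825, 0.1747]
orientation: [-3.114, -0.416, -0.003]
force: [5.5, 0.9, -2.7]
opening: 0.0002
gripper_force: 2.6
```

Emit:
move_arm --deltas '[-0.001, 0, 0, 0, 0, 0, 0, -0.001, 0, 0, 0, 0, 0, 0]'

```text
t: 6.8
tool_pos: [0.5658, 0.0825, 0.1748]
orientation: [-3.114, -0.416, -0.006]
force: [10.0, 2.0, -6.3]
opening: 0.0008
gripper_force: 5.3
```

The panel is against its stop: the force rises and the tool no longer moves. Back off, lift, and move towards the key.

Emit:
move_arm --deltas '[0.006, 0, 0, 0, 0, 0, 0, 0.015, 0, 0, 0, 0, 0, 0, 0.015, 0, -0.02, 0, 0, 0, 0, 0.015, 0, -0.045, 0, 0, 0, 0, 0.015, 0, -0.06, 0, 0, 0, 0, -0.02, 0.02, -0.06, 0, 0, 0, 0, -0.055, 0.04, -0.06, 0, 0, 0, 0, -0.09, 0.058, -0.06, 0, 0, 0, 0, -0.09, 0.058, -0.06, 0, 0, 0, 0, -0.09, 0.058, -0.06, 0, 0, 0, 0]'

```text
t: 8.05
tool_pos: [0.4932, 0.0026, 0.2354]
orientation: [3.114, 0.416, 0.002]
force: [1.5, 0.3, -0.8]
opening: 0.0006
gripper_force: 0.0
```

```bash
python3 st.py; python3 tab.py;python3 - <<'E'
from h import *
im2,_=robot.read_camera("scene")
cv2.imwrite("pics/b.png",cv2.resize(im2[80:320,200:500],None,fx=2,fy=2)[:,:,::-1])
E
```

```text
8.05 [0.4932 0.0026 0.2354] [ 1.5  0.3 -0.8] 0.000616140562837751
[[0.965, 0.2622, 0.0014], [0.2622, -0.965, 0.0002], [0.0014, 0.0002, -1.0]] [-0.1  -0.17  1.77  0.    1.54  1.21]
tab+35,z.174 [ 0.2011 -0.0613  0.0617]
tab+35 high [ 0.2012 -0.0613 -0.0023]
key above z.11 [-0.005  -0.0004  0.1254]
key z.16 [-0.0049 -0.0004  0.0754]
turn [ 0.0002 -0.0014 -0.0035] cam [ 0.083 -0.    -0.156]
top tab 0
top frame 1021 bal x mean, 3%,97% 0.0673 [-0.0373  0.1236]
tcp bal x -0.1068
scene tab 141 bal x mean, 3%,97% -0.03 [-0.0345 -0.0258]
scene frame 1619 bal x mean, 3%,97% 0.058 [-0.0386  0.1239]
tcp bal x -0.1068
```

View pics/b.png

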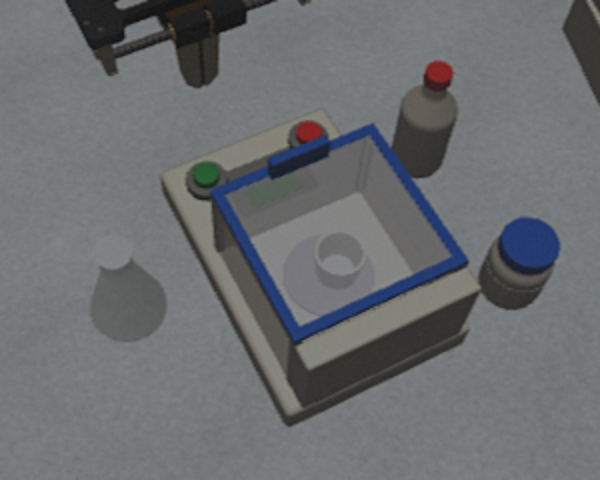

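The picture shows the panel closed with its tab at (300,157), and the green key free at (206,174). The bottle, flask, jar and crucible are undisturbed. Now I'll go down to about 10 mm above the green key.

Emit:
move_arm --deltas '[-0.005, 0, 0.03, 0, 0, 0, 0, -0.005, 0, 0.06, 0, 0, 0, 0, -0.005, 0, 0.09, 0, 0, 0, 0, -0.005, 0, 0.115, 0, 0, 0, 0, -0.005, 0, 0.132, 0, 0, 0, 0, -0.005, 0, 0.14, 0, 0, 0, 0, -0.005, 0, 0.14, 0, 0, 0, 0, -0.005, 0, 0.14, 0, 0, 0, 0]'

```text
t: 9.2
tool_pos: [0.4887, 0.0011, 0.0957]
orientation: [3.114, 0.416, 0.003]
force: [0.1, -0.7, -0.3]
opening: 0.0003
gripper_force: 0.0
```

```bash
python3 st.py
```

```text
9.2 [0.4887 0.0011 0.0957] [ 0.1 -0.7 -0.3] 0.0002638170764073005
[[0.9649, 0.2627, 0.0016], [0.2627, -0.9649, -0.0002], [0.0016, 0.0006, -1.0]] [-0.1  -0.07  1.94  0.    1.27  1.2 ]
tab+35,z.174 [ 0.2061 -0.0614 -0.078 ]
tab+35 high [ 0.2062 -0.0613 -0.142 ]
key above z.11 [-0.0001 -0.0006 -0.0143]
key z.16 [-0.     -0.0006 -0.0643]
turn [ 0.0006 -0.0015 -0.0029] cam [ 0.083 -0.    -0.156]
```

Centred on the key. The tips are 12.7 mm above it, so full travel is at about 18.7 mm.

Emit:
move_arm --deltas '[0, 0, 0.007, 0, 0, 0, 0, 0, 0, 0.012, 0, 0, 0, 0, 0, 0, 0.015, 0, 0, 0, 0, 0, 0, 0.017, 0, 0, 0, 0, 0, 0, 0.0185, 0, 0, 0, 0, 0, 0, 0.0185, 0, 0, 0, 0]'

```text
t: 9.95
tool_pos: [0.4881, 0.0011, 0.0772]
orientation: [3.114, 0.416, 0.0]
force: [-4.5, -0.5, 10.9]
opening: 0.0005
gripper_force: 5.7
```

10.9 N with 5.8 mm travel, so the key is all the way down. Release and rise.

Emit:
move_arm --deltas '[0, 0, -0.006, 0, 0, 0, 0, 0, 0, -0.02, 0, 0, 0, 0, 0, 0, -0.05, 0, 0, 0, 0, 0, 0, -0.09, 0, 0, 0, 0, 0, 0, -0.13, 0, 0, 0, 0, 0, 0, -0.16, 0, 0, 0, 0, -0.04, 0, -0.17, 0, 0, 0, 0, -0.06, 0, -0.17, 0, 0, 0, 0, -0.06, 0, -0.17, 0, 0, 0, 0, -0.06, 0, -0.17, 0, 0, 0, 0]'

```text
t: 11.2
tool_pos: [0.4303, -0.0145, 0.2463]
orientation: [-3.114, -0.416, -0.001]
force: [0.6, -0.5, 0.4]
opening: 0.0004
gripper_force: 0.0
```

```bash
python3 tab.py;python3 - <<'E'
from h import *
im,d=robot.read_camera("scene")
cv2.imwrite("pics/c.png",cv2.resize(im[80:320,200:500],None,fx=2,fy=2)[:,:,::-1])
print(world("scene",(303,168),d),robot.read_state()['force'])
E
```

```text
top tab 144 bal x mean, 3%,97% -0.0304 [-0.0346 -0.0261]
top frame 1410 bal x mean, 3%,97% 0.0429 [-0.0389  0.1234]
tcp bal x -0.1721
scene tab 138 bal x mean, 3%,97% -0.0297 [-0.0345 -0.026 ]
scene frame 1602 bal x mean, 3%,97% 0.0584 [-0.0385  0.1238]
tcp bal x -0.1721
[0.49376934 0.0017694  0.07243507] [ 0.77664745 -0.09869836 -1.03730903]
```

View pics/c.png

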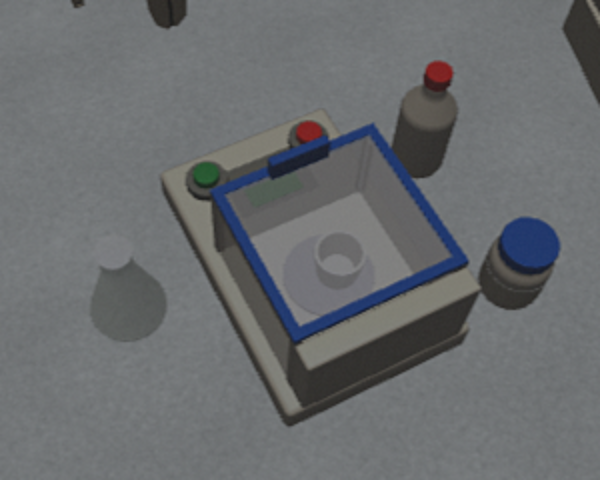

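The picture shows the panel closed (tab at (300,157)), the green key up at (206,174), everything else in place and the gripper clear.

```bash
python3 -c "
from plant import robot
print(robot.close_job())"
```

```text
the job is handed in; nothing more can be done
None
```

The top panel is closed against its stop, and the green tare key was pressed all the way down (5.8 mm at about 11 N) and came back up; in the last picture nothing else had moved, and the job is handed in, though the hand-in returned no verdict.

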